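# Start the card press: guard, mains, run key

## Robot

A 7-joint arm with a two-finger parallel gripper is mounted at the origin on the work surface. World frame = base frame: x ahead of the robot, y to its left, z up, the work surface at z = 0. Lengths are in m, angles in rad, forces in N, time in s.
With the tool pointing down it reaches from about 0.425 to 0.875 m from the base axis. Payload 4.7 kg.
Tool frame: the origin (TCP) lies on the centre line of the jaws, within the pads' length; the fingertips stand 14 mm ahead of it and the grasp point (between the pads) lies 5 mm behind it; z points along the fingers, x is the direction in which the jaws open and shut, and the axes are right-handed (so a half turn about z gives the same grasp; the last joint's range is limited). The gripper opens to 87 mm and grips with 3 to 60 N. Pads are 19 mm wide; open, the fingers measure 117 mm over their backs; the gripper's body (75 mm by 190 mm) begins 51 mm behind the grasp point.
Start: joints at [-1.221, 0.321, -0.07, 1.45, 0.023, 1.371, -0.057], TCP at [0.214, 0.614, 0.237] pointing down, gripper open.
Joint ranges: [-2.86, 2.86], [-0.3, 2.09], [-1.38, 1.24], [0.06, 2.45], [-1.56, 4.7], [0.09, 2.05], [-2.69, 2.69]. Speed limits (rad/s): [2.57, 2.57, 3.14, 3.14, 3.14, 3.14, 3.14].

## Interface

Orientations are given as a rotation vector (axis times angle).
In Python, from bench import ctrl gives the robot as it stands.
- The arm moves only by the tool drive_tool, never from a script. Its argument "rows" is a list that holds one entry, the list of rows, each a list of 5 numbers: the shift along the tool's x, y, z scaled (see below), then the turn about the tool's z scaled (see below), then the closure in counts, from 0 (fully open) to 255 (shut). In form: [[[dx, dy, dz, spin, jaw], ...]]. A call has 1 to 20 rows; each row is the pose to reach, as a shift and turn from the pose commanded when the call began, along the tool's axes at that moment, turning the shorter way round; what a row does not reach only later rows make up. The controller multiplies each number of a shift by 300 mm and each number of a turn by pi rad. A row lasts 1/8 s, in which the tool goes at most 62.5 mm and 10.7 degrees, less where a joint would pass 70% of its speed; a pose out of reach is approached as far as the arm can. A call with a number of a shift or a turn outside -1 to 1 is refused whole. A call with a gripper value outside its range is refused whole. The fingers move at their own pace and stop on an object; "grip_force" is the grip in N (left out, the last holds). Time passes only in rows, so rows that repeat a pose let the fingers close. It gives the time, the measured TCP pose, the force and the opening at its end, in the units of the state.
- ctrl.get_state(): the state, without advancing time (a new reading comes with each control period).
- ctrl.get_image(name): name is "side" or "top" or "wrist"; returns a dict with "img" (384x512x3 uint8, blue, green, red), "camera_matrix" (3x3 intrinsics, pixels), "R" (3x3) and "t" (3): a world point X has camera coordinates R X + t. Camera axes: x right, y down, z forward; pixel columns grow to the right and rows downward; lengths in m; the calibration is good to about 2 mm. The wrist camera is an equidistant fisheye: a pixel r from the principal point sees the ray r / f radians off the axis. A picture is of the moment at which its call begins. There is no depth.
- ctrl.close_job(): hands the job in, once; it reports no verdict.
The state is a dict: "time": time; "joint_positions": joint angles; "qd": joint speeds; "joint_torque": joint torques, N m; "position": TCP position; "tool_rot": TCP orientation; "ft_force": force on the tool from outside, world axes, zero at the start; "torque": the same for the moment, N m; "grip_width": opening from 0.0 (shut) to 1.0 (fully open).
Only numpy, scipy, OpenCV 4.12 (cv2) and the standard library are available. Lean on these libraries where they do the work, as an engineer would, in place of code of your own. Each camera call takes 0.05 s, during which the arm holds its last target.

## Task

Set the card press going: first push its raised clear guard down until it is fully shut, then press the red half of the rocker on the grey box fully home to switch the mains on, and then press the green run key fully down with the fingertips and keep it down: the program finishes while still holding the key. Only push, pick nothing up; do not press the red stop key, do not shove or lift the two loose boxes, and leave the craft things standing around where they are.

Things in the scene. Friction and masses are not known exactly. Their poses are not given: they have to be found in the camera images.
- press: white card press, fixed to the table, 220 mm (its x) by 200 mm (its y) by 60 mm high, with a grey housing 92 mm high along its far 45 mm. Origin: centre of its underside; x points away from the robot at yaw 0; z up
- guard_hinge (a point): the middle of the guard's hinge line, which runs along the press's y, 60 mm to +x of the press's origin and 68 mm above the table
- guard (a joint): angle of the press's clear guard flap with its orange rim: 0 = fully shut (level, 68 mm above the table), grows as its near edge rises; starts half open at 0.35 to 0.8 rad. A stiff hinge: it stays where it is left. 1 to 2 N down on its near part moves it; a stop ends it at 0. The flap is 134 mm long from hinge to near edge, 160 mm wide, 5 mm thick; when shut it points from the hinge to the press's -x
- guard_push (a point): point on the upper face of the guard, on its middle line, 105 mm from the hinge; the z axis is the normal of the upper face. A good place to push; it moves with the guard
- mains_box: grey loose box with rubber feet, 0.8 kg, 140 mm (its x) by 80 mm by 44 mm high, which carries the mains rocker on top. It may change places with the yellow key box. Origin: centre of its underside
- rocker (a joint): angle of the mains rocker: 0 = off (red half raised), 0.3 rad = on (red half level, pressed home against its stop, its top then 55 mm above the table). It stays where it is left; about 3 N down on the red half moves it. The rocker is a shallow V 64 mm long along the box's x, 40 mm wide; its pivot is 52 mm above the table over the middle of the box, the red half with a white bar lies towards the box's -x, the black half towards +x
- rocker_on_end (a point): the place to press on the rocker's red half: on its top face, 22 mm from the pivot towards the box's -x; about 61 mm above the table when off, 55 mm when on
- key_box: yellow loose box with rubber feet, 0.8 kg, 140 mm (its x) by 80 mm by 44 mm high, with two round keys on top 68 mm apart along its x: green run key towards -x, red stop key towards +x. Origin: centre of its underside
- run_key (a joint): travel of the green run key in m: 0 = up, 0.006 = fully down; springs back when let go; 1.2 N starts it, 4 N holds it fully down
- run_key_top (a point): centre of the top face of the green run key, 32 mm diameter, in a black collar of 48 mm; 66 mm above the table when up; the collar is 10 mm lower
- stop_key (a joint): travel of the red stop key in m, same size and spring as the run key: 0 = up, 0.006 = fully down; leave it alone
- glue_stick: glue stick standing upright, white with blue cap, 29 mm diameter, 88 mm tall; origin centre of underside
- marker: black marker pen with red cap lying on the table, 131 x 15 x 14 mm, along its x; origin on the underside near the middle
- tape_roll: cardboard-brown tape ring lying flat, 70 mm diameter, 20 mm tall; origin centre of underside
- brush_pot: blue pot of paint brushes, 80 mm diameter, 190 mm tall with the brushes; origin centre of underside
- glue_bottle: white glue bottle with orange cap and yellow label, 52 mm diameter, 130 mm tall; origin centre of underside
- paint_jar: low clear paint jar with blue label, 60 mm diameter, 60 mm tall; origin centre of underside
- stamp: wooden hand stamp, 50 x 40 mm block with a dark turned handle, 70 mm tall; origin centre of underside
Things that resemble listed ones, but are neither listed nor needed, are in the scene too. What is shaped like the key_box but purple is not meant.

How it is judged:
On the way, in this order (a step that is already met when the one before it is completed fails the run):
1. the guard is fully shut (value of joint guard below 0.06 rad), for 0.1 s.
2. the mains rocker is fully on, the guard still shut (value of joint guard below 0.06 rad and value of joint rocker above 0.23 rad), for 0.1 s.
3. the green run key is pressed down with the fingers (all of step 2 and value of joint run_key above 0.004 m and contact force between the fingers and run_key above 1 N), for 0.2 s.
At the end, for the whole second after the job is handed in: The guard is shut (under 0.06 rad), the rocker on (over 0.23 of 0.3 rad), the green run key held at least 4 of its 6 mm down by the fingers (over 1 N), the red stop key up, both loose boxes within 30 mm and the craft things within 20 mm of where they began (all of step 3 and value of joint stop_key below 0.002 m and linear speed of key_box below 0.02 m/s and distance of each of glue_stick, marker, tape_roll, brush_pot, glue_bottle, paint_jar, stamp from where it was at the start of the episode below 0.02 m and distance of each of mains_box, key_box from where it was at the start of the episode below 0.03 m); the arm keeps its last pose, push and grip.
It fails at once if the rocker was switched on with the guard open (value of joint rocker above 0.18 rad and value of joint guard above 0.15 rad).
It fails at once if the run key was pressed before the mains was on (value of joint run_key above 0.003 m and value of joint rocker below 0.2 rad).
It fails at once if the red stop key was pressed (value of joint stop_key above 0.003 m).
It fails at once if a loose box was lifted or shoved (height (world z) of any of mains_box, key_box above 0.012 m or distance of any of mains_box, key_box from where it was at the start of the episode above 0.03 m).
It fails at once if a craft thing was moved, lifted or knocked over (distance of any of glue_stick, marker, tape_roll, brush_pot, glue_bottle, paint_jar, stamp from where it was at the start of the episode above 0.02 m or angle between any of glue_stick, marker, tape_roll, brush_pot, glue_bottle, paint_jar, stamp's own z axis and vertical above 0.5 rad).
It also fails if it takes over 58 s, if anything falls off the work surface, if the arm or the gripper's body presses on something with over 40 N, if the wrist force passes 120 N, or if a joint passes its speed limit or range.

## Working session

There is one attempt and no reset: what is moved stays moved. The work goes in short steps, Python scripts to look and compute and a tool call to move; the robot and the scene stay as the last step left them, time stands still between calls to the robot, and variables do not carry over. Pictures are saved under pics/ and viewed, and the job is handed in when it is done.

Besides the shell and the picture viewer there is one more tool, called after "Request:" by a JSON object that holds its "fn" and its "kwargs". drive_tool: Moves the arm, as the interface text tells. Its arguments: {"type":"object","properties":{"rows":{"type":"array"},"grip_force":{"type":"number"}},"required":["rows"]}

```bash
mkdir -p pics; ls
python3 - <<'E'
from bench import ctrl
import cv2,pickle,numpy as np
np.set_printoptions(precision=4,suppress=True)
s=ctrl.get_state();print({k:np.round(v,3) for k,v in s.items()})
d={}
for n in("side","top","wrist"):
    d[n]=ctrl.get_image(n);cv2.imwrite(f"pics/{n}0.png",d[n]["img"]);print(n,d[n]["camera_matrix"],d[n]["R"],d[n]["t"])
pickle.dump(d,open("im0.pkl","wb"))
E
```

```text
pics
{'time': np.float64(0.0), 'joint_positions': array([-1.221,  0.322, -0.07 ,  1.452,  0.023,  1.371, -0.057]), 'qd': array([ 0.001, -0.002, -0.001,  0.002,  0.001,  0.001, -0.001]), 'joint_torque': array([ -0.001, -49.129,  -0.404, -31.252,  -0.064,   0.044,   0.   ]), 'position': array([0.214, 0.613, 0.235]), 'tool_rot': array([ 2.56 ,  1.818, -0.002]), 'ft_force': array([-0.061,  0.359, -0.302]), 'torque': array([ 0.033, -0.062, -0.054]), 'grip_width': np.float64(1.0)}
side [[463.1205   0.     270.5181]
 [  0.     463.1205 194.4965]
 [  0.       0.       1.    ]] [[ 0.953  -0.302  -0.0228]
 [-0.2019 -0.5774 -0.7911]
 [ 0.2258  0.7586 -0.6112]] [-0.4599  0.155   1.5285]
top [[433.2722   0.     257.6249]
 [  0.     433.2722 194.0678]
 [  0.       0.       1.    ]] [[ 0.0137 -0.9996  0.0252]
 [-0.9963 -0.0158 -0.0847]
 [ 0.0851 -0.024  -0.9961]] [-0.02    0.4943  1.352 ]
wrist [[297.3186   0.     256.5941]
 [  0.     297.3186 194.1461]
 [  0.       0.       1.    ]] [[ 0.3296  0.9441 -0.0014]
 [ 0.9061 -0.3159  0.2813]
 [ 0.2651 -0.094  -0.9596]] [-0.6496 -0.0347  0.3901]
```

View pics/top0.png

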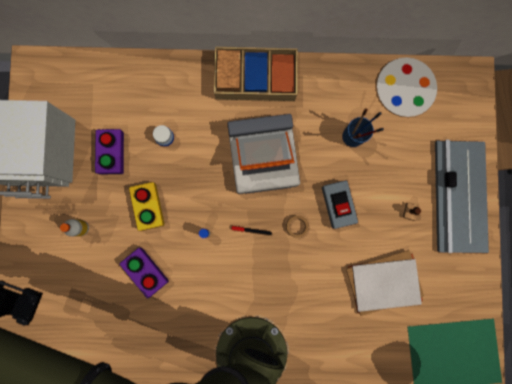

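View pics/side0.png

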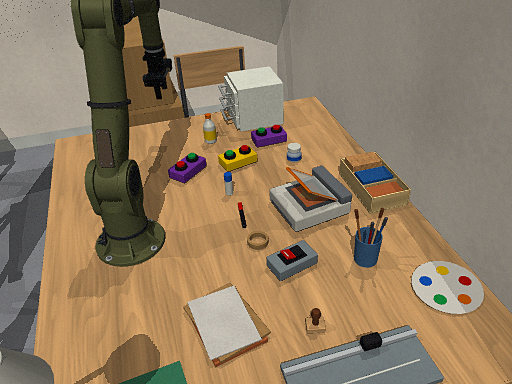

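View pics/wrist0.png

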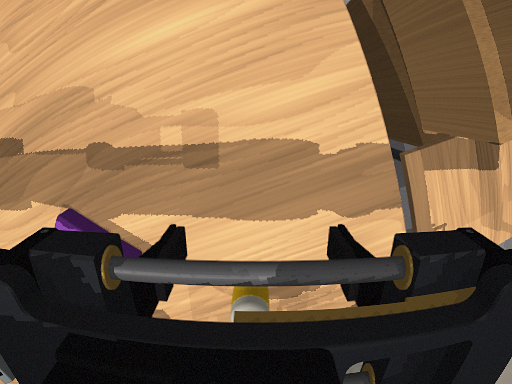

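Top view: the press is near (264,152), the yellow key box near (145,205) with green at (147,216) and red at (142,195). The grey mains box is near (340,203), with its red half at about (343,209). Next I'll measure with masks.

```bash
cat > h.py <<'E'
import numpy as np,cv2
def ray(d,uv):
    K,R,t=d["camera_matrix"],d["R"],d["t"]
    c=-R.T@t; v=R.T@np.linalg.inv(K)@np.array([uv[0],uv[1],1.]); return c,v
def plane(d,uv,z):
    c,v=ray(d,uv); return c+v*(z-c[2])/v[2]
def tri(d1,u1,d2,u2):
    A=[];b=[]
    M=np.zeros((3,3));y=np.zeros(3)
    for d,u in((d1,u1),(d2,u2)):
        c,v=ray(d,u);v/=np.linalg.norm(v);P=np.eye(3)-np.outer(v,v);M+=P;y+=P@c
    return np.linalg.solve(M,y)
def proj(d,X):
    p=d["camera_matrix"]@(d["R"]@np.asarray(X,float)+d["t"]);return p[:2]/p[2]
def blobs(d,lo,hi,roi,mina=8):
    x0,y0,x1,y1=roi
    h=cv2.cvtColor(d["img"],cv2.COLOR_BGR2HSV);m=cv2.inRange(h,np.array(lo),np.array(hi))
    k=np.zeros_like(m);k[y0:y1,x0:x1]=m[y0:y1,x0:x1]
    n,l,s,c=cv2.connectedComponentsWithStats(k)
    return [(s[i,4],c[i],s[i,:4],l==i) for i in range(1,n) if s[i,4]>=mina]
E
python3 - <<'E'
import pickle,cv2
from h import *
np.set_printoptions(precision=4,suppress=True)
d=pickle.load(open("im0.pkl","rb"))
def z(n,roi,f):
    x0,y0,x1,y1=roi;c=d[n]["img"][y0:y1,x0:x1];return cv2.resize(c,(400,300),interpolation=cv2.INTER_CUBIC)
a=np.vstack([np.hstack([z("top",(220,105,308,200),4),z("top",(310,170,370,235),4)]),np.hstack([z("side",(260,160,360,235),4),z("side",(262,232,326,280),4)])])
cv2.imwrite("pics/z0.png",a)
T,S=d["top"],d["side"]
for nm,D,roi,zz in(("top",T,(120,175,170,235),.066),("side",S,(215,140,262,172),.066)):
  for col,lo,hi in(("yel",(22,120,80),(35,255,255)),("grn",(45,100,40),(80,255,255)),("red",(0,150,60),(8,255,255)),("red2",(172,150,60),(180,255,255))):
    for b in blobs(D,lo,hi,roi): print(nm,col,b[0],b[1],b[2],plane(D,b[1],zz))
for nm,D,roi in(("top",T,(318,175,362,232)),("side",S,(262,236,322,282))):
  for b in blobs(D,(0,150,60),(8,255,255),roi): print(nm,"rk",b[0],b[1],b[2],plane(D,b[1],.06))
# mains box top outline
E
```

```text
top yel 759 [146.3663 206.5968] [130 183  33  47] [0.4471 0.326  0.066 ]
top grn 111 [145.8468 216.2883] [140 211  12  12] [0.4177 0.3265 0.066 ]
top red 101 [141.2079 194.5545] [136 189  12  12] [0.4836 0.3429 0.066 ]
side yel 480 [237.2917 159.6   ] [218 146  39  25] [0.4322 0.2595 0.066 ]
side grn 37 [229.0541 152.5676] [226 150   7   6] [0.414  0.3193 0.066 ]
side red 37 [244.1081 147.4865] [241 145   7   6] [0.4797 0.3357 0.066 ]
top rk 130 [342.3462 207.9923] [335 202  16  13] [ 0.4522 -0.2739  0.06  ]
side rk 87 [287.6667 253.7816] [280 249  16  10] [ 0.4497 -0.2776  0.06  ]
```

View pics/z0.png

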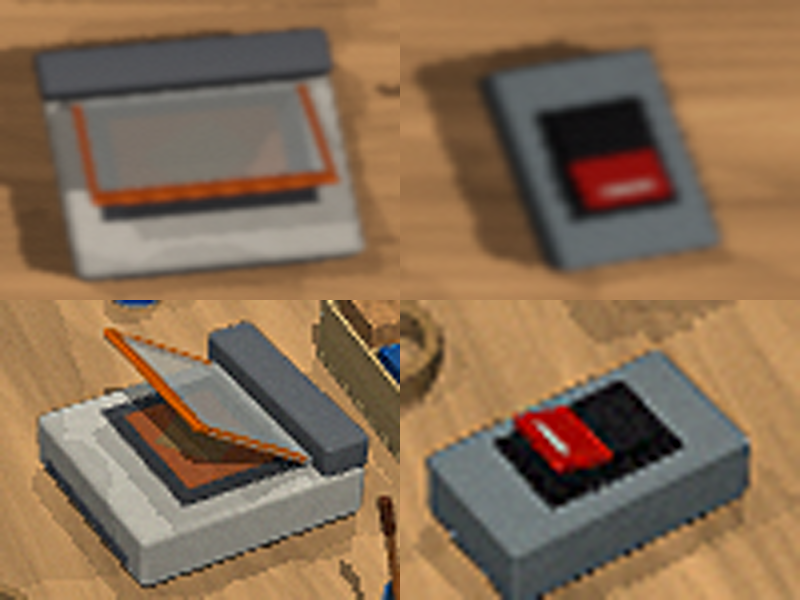

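Run:
```python
import pickle
from h import *
np.set_printoptions(precision=4,suppress=True)
d=pickle.load(open("im0.pkl","rb"));T,S=d["top"],d["side"]
L=tri(T,(241,167.5),S,(286.8,168.5));R=tri(T,(294,162.3),S,(311.8,193.5));print("near edge",L,R,np.linalg.norm(L-R))
# press base top corners z=.06 : near-left, near-right (top)
for uv in((237.5,192),(299.3,183.5)):print(plane(T,uv,.06))
# housing far top corners z .092
for uv in((228.3,122.5),(291.5,114.5)):print(plane(T,uv,.092))
for uv in((284.5,281-0),):pass
print("side near corner",plane(S,(295,299*0+226),.06))
m=(L+R)/2
f=[plane(T,uv,.092) for uv in((228.3,122.5),(291.5,114.5))];n=[plane(T,uv,.06) for uv in((237.5,192),(299.3,183.5))]
fm=sum(f)/2;nm=sum(n)/2
e=(fm-nm)[:2];ln=np.linalg.norm(e);e/=ln;print("len",ln,"yaw",np.arctan2(e[1],e[0]),"yaw2",[ (lambda v:np.arctan2(-v[0],v[1]))(a[0]-a[1]) for a in (n,f)])
hinge=nm[:2]+e*170;hinge=nm[:2]+e*.170;print("hinge",hinge,"centre",nm[:2]+e*.11)
r=(m[:2]-hinge)@-e;print("r",r,"ang",np.arctan2(m[2]-.068,r),"len",np.hypot(r,m[2]-.068), "mid",m)
```

```text
near edge [0.5595 0.04   0.1379] [ 0.5839 -0.1164  0.135 ] 0.15836153824675533
[0.4966 0.0502 0.06  ]
[ 0.526  -0.1403  0.06  ]
[0.7056 0.0812 0.092 ]
[ 0.7344 -0.1113  0.092 ]
side near corner [ 0.513  -0.1676  0.06  ]
len 0.21080958535980895 yaw 0.1426476081033151 yaw2 [np.float64(0.153308666152188), np.float64(0.14837992223162835)]
hinge [ 0.6796 -0.0209] centre [ 0.6202 -0.0294]
r 0.10923224293407426 ang 0.5597734673703475 len 0.12890655112236676 mid [ 0.5717 -0.0382  0.1364]
```

```bash
cat >> h.py <<'E'
def rel(target,xang=None):
    from bench import ctrl
    from scipy.spatial.transform import Rotation as Rn
    s=ctrl.get_state();R=Rn.from_rotvec(s["tool_rot"]).as_matrix()
    dd=R.T@(np.asarray(target)-s["position"])/0.3
    a=np.arctan2(R[1,0],R[0,0])
    sp=None if xang is None else -((xang-a+np.pi)%(2*np.pi)-np.pi)/np.pi
    print("t",s["time"],"pos",s["position"],"xang",a,"zaxis",R[:,2],"F",s["ft_force"],"w",s["grip_width"],"q",s["joint_positions"].round(2))
    print("SHIFT",dd.round(4),"spin",sp)
E
python3 - <<'E'
from h import *
np.set_printoptions(precision=4,suppress=True)
rel((0.40,0.28,0.235),-1.35)
rel((0.584,-0.036,0.235),-1.35)
E
```

```text
t 0.15 pos [0.2141 0.6133 0.2357] xang 1.2349587184212478 zaxis [-0.0004 -0.0014 -1.    ] F [-0.0257 -0.2988  0.2274] w 1.0009828715414253 q [-1.22  0.32 -0.07  1.45  0.02  1.37 -0.06]
SHIFT [-0.8447  0.9511  0.0037] spin 0.8228179154504649
t 0.15 pos [0.2141 0.6133 0.2357] xang 1.2349587184212478 zaxis [-0.0004 -0.0014 -1.    ] F [-0.0257 -0.2988  0.2274] w 1.0009828715414253 q [-1.22  0.32 -0.07  1.45  0.02  1.37 -0.06]
SHIFT [-1.6371  1.8773  0.005 ] spin 0.8228179154504649
```

Request:
{"fn": "drive_tool", "kwargs": {"rows": [[[-0.2, 0.24, 0, 0.1, 255], [-0.4, 0.48, 0, 0.2, 255], [-0.6, 0.7, 0, 0.3, 255], [-0.8, 0.9, 0, 0.4, 255], [-0.84, 0.95, 0, 0.45, 255], [-0.84, 0.95, 0, 0.5, 255], [-0.84, 0.95, 0, 0.55, 255], [-0.84, 0.95, 0, 0.6, 255], [-0.84, 0.95, 0, 0.65, 255], [-0.84, 0.95, 0, 0.7, 255], [-0.84, 0.95, 0, 0.75, 255], [-0.84, 0.95, 0, 0.82, 255], [-0.84, 0.95, 0, 0.82, 255], [-0.84, 0.95, 0, 0.82, 255]]], "grip_force": 20}}

```text
time: 1.9
position: [0.4001, 0.2817, 0.2363]
tool_rot: [2.456, -1.958, -0.0]
ft_force: [0.3, 0.6, -0.4]
grip_width: 0.009
```

Run:
```python
from h import *
np.set_printoptions(precision=4,suppress=True)
rel((0.584,-0.036,0.235),-1.35)
```

```text
t 1.9 pos [0.4001 0.2817 0.2363] xang -1.3460641175445063 zaxis [-0.0003 -0.0003 -1.    ] F [ 0.2617  0.5625 -0.3742] w 0.009341319186254747 q [-0.89 -0.03  0.22  1.85  0.01  1.32 -2.02]
SHIFT [ 1.1691 -0.3617  0.0045] spin 0.0012528302964410136
```

Request:
{"fn": "drive_tool", "kwargs": {"rows": [[[0.2, -0.06, 0, 0, 255], [0.4, -0.12, 0, 0, 255], [0.6, -0.18, 0, 0, 255], [0.8, -0.25, 0, 0, 255], [0.95, -0.3, 0, 0, 255], [0.97, -0.3, 0, 0, 255]]]}}

```text
time: 2.65
position: [0.5551, 0.0144, 0.2364]
tool_rot: [2.453, -1.96, 0.003]
ft_force: [0.1, -0.3, 0.7]
grip_width: 0.004
```

Run:
```python
from h import *
np.set_printoptions(precision=4,suppress=True)
rel((0.584,-0.036,0.16),-1.42)
```

```text
t 2.65 pos [0.5551 0.0144 0.2364] xang -1.3481033196270236 zaxis [ 0.0003 -0.0022 -1.    ] F [ 0.0811 -0.2729  0.6742] w 0.004231491383615479 q [-0.58  0.12  0.55  1.71 -0.06  1.33 -1.36]
SHIFT [ 0.1844 -0.057   0.2551] spin 0.022885424146514483
```

Request:
{"fn": "drive_tool", "kwargs": {"rows": [[[0.18, -0.06, 0, 0, 255], [0.18, -0.06, 0.12, 0, 255], [0.18, -0.06, 0.24, 0, 255], [0.18, -0.06, 0.27, 0, 255], [0.18, -0.06, 0.3, 0, 255], [0.18, -0.06, 0.33, 0, 255], [0.18, -0.06, 0.36, 0, 255], [0.18, -0.06, 0.39, 0, 255], [0.18, -0.06, 0.42, 0, 255], [0.18, -0.06, 0.45, 0, 255], [0.18, -0.06, 0.47, 0, 255], [0.18, -0.06, 0.49, 0, 255], [0.18, -0.06, 0.5, 0, 255], [0.18, -0.06, 0.51, 0, 255], [0.18, -0.06, 0.51, 0, 255]]]}}

```text
time: 4.53
position: [0.584, -0.0295, 0.0849]
tool_rot: [-2.461, 1.952, 0.001]
ft_force: [-4.1, 0.7, 8.4]
grip_width: 0.003
```

Run:
```python
from h import *
import cv2,pickle
from bench import ctrl
np.set_printoptions(precision=4,suppress=True)
d={n:ctrl.get_image(n) for n in("side","top")}
cv2.imwrite("pics/g1.png",np.hstack([cv2.resize(d["side"]["img"][150:250,250:370],(400,333)),cv2.resize(d["top"]["img"][100:200,210:310],(333,333))]))
rel((0.584,-0.036,0.0845))
```

```text
t 4.625 pos [ 0.584  -0.0295  0.0849] xang -1.3412175446655332 zaxis [ 0.      0.0008 -1.    ] F [-4.2325 -0.0263  8.6477] w 0.009815911042193549 q [-0.47  0.34  0.56  1.81 -0.2   1.05 -1.17]
SHIFT [0.0211 0.005  0.0012] spin None
```

View pics/g1.png

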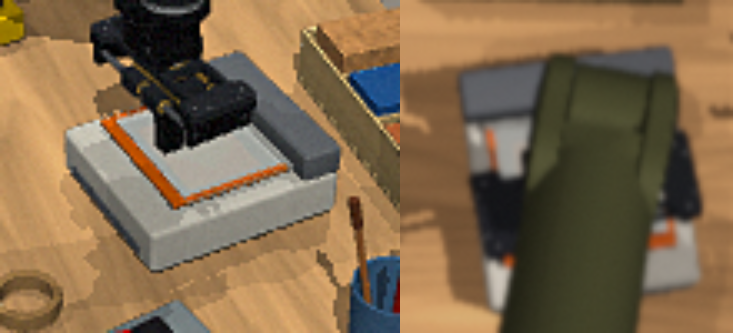

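The guard looks level in the side view, with the fingertips on it near (170,145) and 8.6 N measured. I'll press a little further to check that the stop is firm, then lift.

Request:
{"fn": "drive_tool", "kwargs": {"rows": [[[0, 0, 0.01, 0, 255], [0, 0, 0.01, 0, 255], [0, 0, 0.01, 0, 255]]]}}

```text
time: 5.0
position: [0.5841, -0.0295, 0.0845]
tool_rot: [-2.46, 1.951, 0.002]
ft_force: [-10.9, 0.3, 25.0]
grip_width: 0.007
```

Request:
{"fn": "drive_tool", "kwargs": {"rows": [[[0, 0, -0.1, 0, 255], [0, 0, -0.2, 0, 255], [0, 0, -0.3, 0, 255], [0, 0, -0.3, 0, 255]]]}}

```text
time: 5.5
position: [0.5859, -0.0296, 0.1732]
tool_rot: [-2.458, 1.95, -0.006]
ft_force: [-0.4, -0.7, -0.5]
grip_width: 0.001
```

Run:
```python
from h import *
np.set_printoptions(precision=4,suppress=True)
rel((0.446,-0.277,0.15),-1.31)
```

```text
t 5.5 pos [ 0.5859 -0.0296  0.1732] xang -1.341062542449733 zaxis [ 0.0057  0.0008 -1.    ] F [-0.4341 -0.6864 -0.485 ] w 0.0005704778973577218 q [-0.49  0.24  0.58  1.72 -0.14  1.21 -1.22]
SHIFT [0.6969 0.6424 0.0741] spin -0.009887514351753696
```

Request:
{"fn": "drive_tool", "kwargs": {"rows": [[[0.14, 0.13, 0, 0, 255], [0.28, 0.26, 0, 0, 255], [0.42, 0.39, 0.02, 0, 255], [0.56, 0.52, 0.05, -0.01, 255], [0.7, 0.64, 0.07, -0.01, 255], [0.7, 0.64, 0.07, -0.01, 255], [0.7, 0.64, 0.07, -0.01, 255]]]}}

```text
time: 6.38
position: [0.4447, -0.277, 0.1488]
tool_rot: [-2.491, 1.913, 0.002]
ft_force: [1.0, -0.6, -0.7]
grip_width: 0.006
```

Run:
```python
from h import *
import cv2,pickle
from bench import ctrl
np.set_printoptions(precision=4,suppress=True)
d={n:ctrl.get_image(n) for n in("side","top")}
cv2.imwrite("pics/r1.png",np.hstack([cv2.resize(d["side"]["img"][150:290,230:370],(400,400)),cv2.resize(d["top"]["img"][100:250,220:370],(400,400))]))
rel((0.446,-0.277,0.075))
```

```text
t 6.475 pos [ 0.4456 -0.2761  0.1491] xang -1.3071434570512288 zaxis [-0.0003  0.0006 -1.    ] F [-0.0284  0.7252  0.3667] w 0.002429549532803876 q [-0.2   0.14  0.77  1.9  -0.1   1.15 -0.71]
SHIFT [ 0.0033 -0.0005  0.247 ] spin None
```

View pics/r1.png

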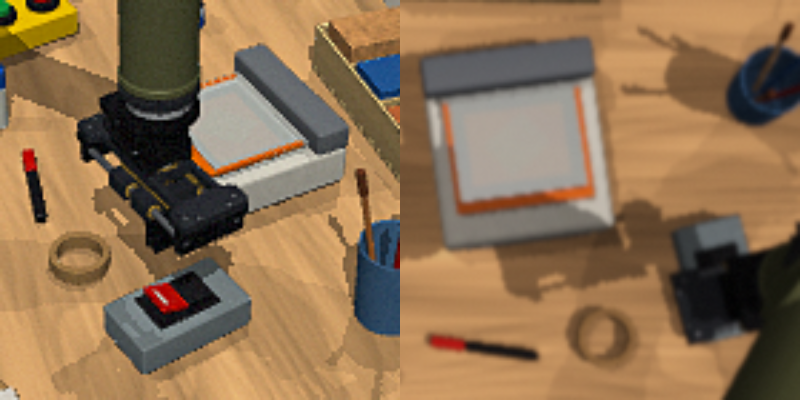

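The guard stays shut in both views. The gripper is above the red half, so I'll press down.

Request:
{"fn": "drive_tool", "kwargs": {"rows": [[[0, 0, 0.1, 0, 255], [0, 0, 0.2, 0, 255], [0, 0, 0.22, 0, 255], [0, 0, 0.235, 0, 255], [0, 0, 0.245, 0, 255], [0, 0, 0.255, 0, 255], [0, 0, 0.265, 0, 255], [0, 0, 0.27, 0, 255], [0, 0, 0.27, 0, 255]]]}}

```text
time: 7.6
position: [0.4449, -0.2782, 0.0693]
tool_rot: [-2.491, 1.914, -0.0]
ft_force: [-3.1, 1.3, 7.9]
grip_width: 0.012
```

Request:
{"fn": "drive_tool", "kwargs": {"rows": [[[0, 0, 0.01, 0, 255], [0, 0, 0.01, 0, 255], [0, 0, 0.01, 0, 255]]]}}

```text
time: 7.98
position: [0.445, -0.2783, 0.0689]
tool_rot: [-2.49, 1.913, 0.001]
ft_force: [-10.2, 4.4, 29.5]
grip_width: 0.007
```

Request:
{"fn": "drive_tool", "kwargs": {"rows": [[[0, 0, -0.1, 0, 255], [0, 0, -0.2, 0, 255], [0, 0, -0.3, 0, 255], [0, 0, -0.4, 0, 255], [0, 0, -0.4, 0, 255]]]}}

```text
time: 8.6
position: [0.4467, -0.2784, 0.1878]
tool_rot: [-2.49, 1.911, -0.008]
ft_force: [-0.1, -0.2, 0.5]
grip_width: 0.004
```

Run:
```python
from h import *
import cv2,pickle
from bench import ctrl
np.set_printoptions(precision=4,suppress=True)
d={n:ctrl.get_image(n) for n in("side","top")}
cv2.imwrite("pics/r2.png",np.hstack([cv2.resize(d["side"]["img"][220:290,250:330],(400,350),interpolation=2),cv2.resize(d["top"]["img"][100:250,220:370],(350,350))]))
rel((0.5,0.0,0.19))
```

```text
t 8.7 pos [ 0.445  -0.2773  0.1851] xang -1.3093396089791378 zaxis [ 0.0005  0.0005 -1.    ] F [ 0.1002 -0.0556 -0.8081] w 0.004432067729376297 q [-0.22  0.09  0.78  1.85 -0.07  1.22 -0.73]
SHIFT [-0.8456 -0.4162 -0.0158] spin None
```

View pics/r2.png

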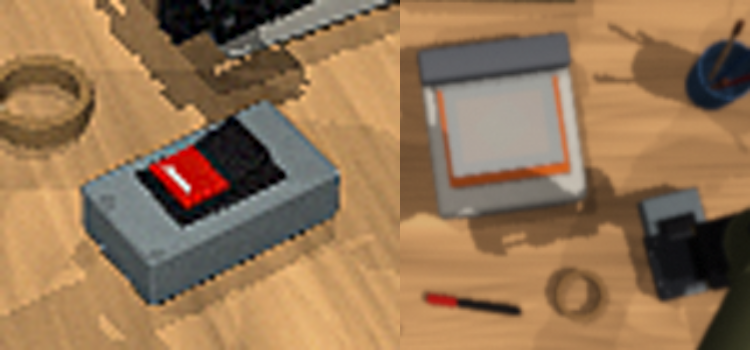

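The red half now lies level and the black half is raised. The guard is still shut. On to the green key.

Request:
{"fn": "drive_tool", "kwargs": {"rows": [[[-0.17, -0.08, 0, 0, 255], [-0.34, -0.17, 0, 0, 255], [-0.51, -0.25, 0, 0, 255], [-0.68, -0.33, 0, 0, 255], [-0.85, -0.42, 0, 0, 255], [-0.85, -0.42, 0, 0, 255]]]}}

```text
time: 9.45
position: [0.5003, 0.0069, 0.1837]
tool_rot: [2.5, -1.901, -0.004]
ft_force: [-0.5, -1.2, 0.7]
grip_width: 0.006
```

Run:
```python
from h import *
np.set_printoptions(precision=4,suppress=True)
rel((0.44,0.26,0.18))
rel((0.416,0.324,0.14))
```

```text
t 9.45 pos [0.5003 0.0069 0.1837] xang -1.3004232694769715 zaxis [-0.0026  0.0007 -1.    ] F [-0.5261 -1.1642  0.6973] w 0.0057095489122863455 q [-0.55  0.03  0.5   1.9  -0.02  1.22 -1.35]
SHIFT [-0.8666 -0.0316  0.0135] spin None
t 9.45 pos [0.5003 0.0069 0.1837] xang -1.3004232694769715 zaxis [-0.0026  0.0007 -1.    ] F [-0.5261 -1.1642  0.6973] w 0.0057095489122863455 q [-0.55  0.03  0.5   1.9  -0.02  1.22 -1.35]
SHIFT [-1.0933 -0.0118  0.1472] spin None
```

Request:
{"fn": "drive_tool", "kwargs": {"rows": [[[-0.17, 0, 0, 0, 255], [-0.34, 0, 0, 0, 255], [-0.51, 0, 0, 0, 255], [-0.68, 0, 0, 0, 255], [-0.85, -0.02, 0, 0, 255], [-0.9, -0.03, 0, 0, 255], [-0.9, -0.03, 0, 0, 255]]]}}

```text
time: 10.32
position: [0.4395, 0.2639, 0.1844]
tool_rot: [2.491, -1.911, 0.0]
ft_force: [0.3, -1.2, -0.3]
grip_width: 0.005
```

Run:
```python
from h import *
import cv2
from bench import ctrl
np.set_printoptions(precision=4,suppress=True)
d={n:ctrl.get_image(n) for n in("side","top")}
S=d["side"]
for b in blobs(S,(45,100,40),(80,255,255),(215,140,262,172)): print(b[:3],plane(S,b[1],.066))
for D,n in((S,"s"),(d["top"],"t")):print(n,proj(D,(.416,.324,.066)))
cv2.imwrite("pics/k1.png",np.hstack([cv2.resize(d["side"]["img"][110:190,190:280],(400,355),interpolation=2),cv2.resize(d["top"]["img"][150:250,100:200],(355,355))]))
rel((0.416,0.324,0.11),-1.31)
```

```text
(np.int32(39), array([229.2308, 152.641 ]), array([226, 150,   8,   6], dtype=int32)) [0.4145 0.3185 0.066 ]
s [229.2768 151.8624]
t [146.6525 216.8561]
t 10.425 pos [0.4403 0.2621 0.1849] xang -1.3123585606643182 zaxis [-0.0006 -0.0016 -1.    ] F [ 0.4389 -0.5391  0.0727] w 0.0036826159451337137 q [-0.82  0.06  0.24  1.87 -0.01  1.22 -1.89]
SHIFT [-0.2207  0.0253  0.2494] spin -0.0007507531766166811
```

View pics/k1.png

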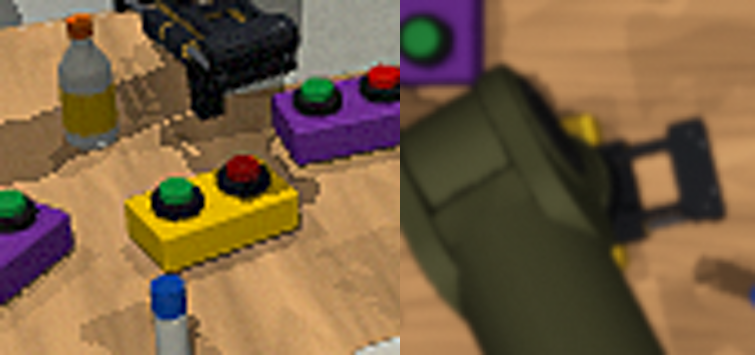

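The yellow box's green key is unobstructed, and its side-view centre (229,153) agrees with my target to within a few mm. I'll press it now.

Request:
{"fn": "drive_tool", "kwargs": {"rows": [[[-0.1, 0.01, 0, 0, 255], [-0.22, 0.025, 0, 0, 255], [-0.22, 0.025, 0.12, 0, 255], [-0.22, 0.025, 0.25, 0, 255], [-0.22, 0.025, 0.32, 0, 255], [-0.22, 0.025, 0.335, 0, 255], [-0.22, 0.025, 0.345, 0, 255], [-0.22, 0.025, 0.355, 0, 255], [-0.22, 0.025, 0.365, 0, 255], [-0.22, 0.025, 0.372, 0, 255], [-0.22, 0.025, 0.372, 0, 255]]]}}

```text
time: 11.8
position: [0.4164, 0.3264, 0.0746]
tool_rot: [-2.49, 1.913, -0.001]
ft_force: [2.0, -1.7, 3.9]
grip_width: 0.005
```

Run:
```python
from h import *
np.set_printoptions(precision=4,suppress=True)
rel((0.416,0.324,0.072),-1.31)
```

```text
t 11.8 pos [0.4164 0.3264 0.0746] xang -1.3098759841202057 zaxis [ 0.0018  0.0008 -1.    ] F [ 1.9752 -1.6565  3.9018] w 0.005363902008657896 q [-0.88  0.21  0.18  1.94 -0.04  1.   -1.99]
SHIFT [0.0074 0.0033 0.0087] spin 3.947548058233219e-05
```

Nearly at the bottom. I'll press about 2 mm more.

Request:
{"fn": "drive_tool", "kwargs": {"rows": [[[0, 0, 0.004, 0, 255], [0, 0, 0.007, 0, 255], [0, 0, 0.007, 0, 255], [0, 0, 0.007, 0, 255], [0, 0, 0.007, 0, 255]]]}}

```text
time: 12.42
position: [0.4164, 0.3265, 0.0742]
tool_rot: [-2.49, 1.913, -0.001]
ft_force: [-1.3, -4.0, 15.9]
grip_width: 0.007
```

Run:
```python
from h import *
import cv2
from bench import ctrl
np.set_printoptions(precision=4,suppress=True)
d={n:ctrl.get_image(n) for n in("side","top")}
cv2.imwrite("pics/k2.png",np.hstack([cv2.resize(d["side"]["img"][110:190,190:280],(400,355),interpolation=2),cv2.resize(d["side"]["img"][150:290,230:370],(355,355))]))
rel((0.416,0.324,0.072),-1.31)
```

```text
t 12.525 pos [0.4164 0.3264 0.0742] xang -1.309958826218244 zaxis [ 0.0015  0.0011 -1.    ] F [-1.8179 -4.5188 14.6436] w -0.0007272713432226391 q [-0.88  0.21  0.18  1.94 -0.04  0.99 -1.99]
SHIFT [0.0074 0.0035 0.0073] spin 1.3106021784525862e-05
```

View pics/k2.png

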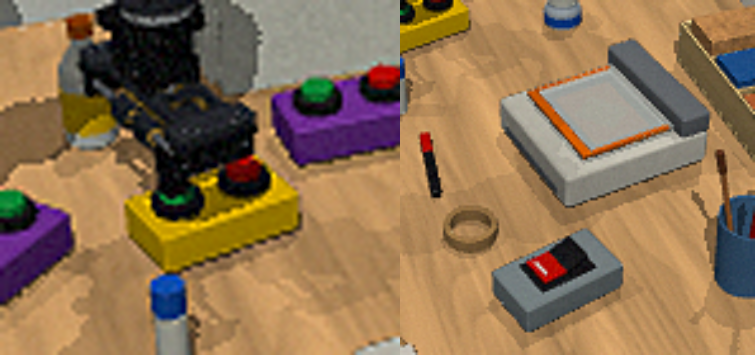

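The key is bottomed out (tip at about 60 mm, 15 N steady), the guard is shut, the rocker is on, and the yellow box hasn't moved.

Run:
```python
from bench import ctrl
print(ctrl.close_job())
s=ctrl.get_state();print(s["time"],s["position"],s["ft_force"])
```

```text
the job is handed in; nothing more can be done
None
the job is handed in; nothing more can be done
```

The card press is set going: I shut the guard, switched the mains on, and handed the job in at about 12.5 s with the closed fingertips still holding the green run key down.

- **Guard:** pushed down to a firm stop (25 N, no further movement). It still looked shut in the last side view.
- **Rocker:** the red half was pressed to its stop (29.5 N). In the last side view the red half is level and the black half raised.
- **Run key:** it bottomed out with the fingertips about 60 mm above the table, which matches its full 6 mm of travel. The wrist force held steady at about 15 N.
- **Everything else:** in the last side view the two loose boxes and the craft things I could see had not visibly moved, and the red stop key was not touched. I judged this by eye and took no position measurements.

No check failed. The top and side views put the green key about 7 mm apart in y, so I aimed between them. The fingertips came to rest a few millimetres off my aim point, still well on the key.

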